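Slide nested bucket liners apart and into their size rows

ROBOT

A 6-joint arm with a two-finger parallel gripper is mounted at the origin on the work surface. World frame = base frame: x ahead of the robot, y to its left, z up, the work surface at z = 0. Lengths are in m, angles in rad, forces in N, time in s.
With the tool pointing down it reaches from about 0.275 to 0.75 m from the base axis. Payload 10.2 kg.
Tool frame: the origin (TCP) lies midway between the tips of the shut fingers; the grasp point (between the pads) lies 19 mm behind it (env.hold_point_z is the distance from the TCP to the grasp point, in m); z points along the fingers, y is the line along which they close (so a half turn about z gives the same grasp; the last joint's range is limited). The gripper opens to 85 mm and grips with 20 to 120 N. Pads are 22 mm wide; open, the fingers measure 114 mm over their backs; the gripper's body (76 mm by 85 mm) begins 54 mm behind the grasp point. The pads swing forward as they close: fully open they stand 13 mm farther back than shut.
Start: joints at [-1.367, 0.313, 1.498, -0, 1.331, -0.223], TCP at [0.217, -0.478, 0.231] pointing down, gripper open.
Joint ranges: [-2.94, 2.94], [-0.97, 2.17], [0.19, 2.56], [-1.23, 4.37], [0.02, 3.11], [-2.88, 2.88]. Speed limits (rad/s): [2.39, 2.39, 3.01, 3.14, 3.14, 3.14].

INTERFACE

Orientations are given as a unit quaternion [x, y, z, w].
In Python, from bench import env, kinematics, monitor, eyes, job gives the robot as it stands. The module is installed in compiled form; this text tells all that it offers. Calls block until the motion is done:
- env.reach(position, orientation): joint-space move of the TCP to a pose.
- env.movel(position, velocity=0.15, frame=None, guard=None): straight line of the TCP; frame=None keeps the orientation; velocity is the mean speed in m/s. With guard (N) it stops when the force on the tool has changed by that much, and returns True; else False.
- env.set_joints(angles): joint-space move.
- env.release() and env.close_gripper(effort=None): open the fingers fully, or close them until they stop; effort is the grip in N (None keeps the last).
- env.hold(seconds).
- kinematics.ik(position, orientation): joint angles nearest the present ones, or None.
- monitor.sense(): the state.
- eyes.grab_frame(name): name is "side" or "top" or "wrist"; returns a dict with "frame" (400x640x3 uint8, red, green, blue), "mtx" (3x3 intrinsics, pixels), "k1" (the pictures are not rectified: a ray, as slopes to the right and down, at radius r is drawn at 1 + k1 r^2 times it, then the intrinsics apply), "view" (4x4, takes a point from world to camera coordinates). Camera axes: x right, y down, z forward; pixel columns grow to the right and rows downward; lengths in m; the calibration is good to about 2 mm. A picture is of the moment at which its call begins. There is no depth.
A pose or a line that the arm cannot do raises env.MotionError and nothing moves.
- job.hand_in(): hands the job in; it is judged then, once.
The state is a dict: "clock": time; "joints": joint angles; "qvel": joint speeds; "joint_efforts": joint torques, N m; "position": TCP position; "ee_rot": TCP orientation; "contact_force": force on the tool from outside, world axes, zero at the start; "ft_torque": the same for the moment, N m; "finger_gap": opening from 0.0 (shut) to 1.0 (fully open); "gripper_force": force on a finger pad.
Only numpy, scipy, OpenCV 4.12 (cv2) and the standard library are available. Lean on these libraries where they do the work, as an engineer would, in place of code of your own. Each camera call takes 0.05 s, during which the arm holds its last target. There are 200 camera calls.

TASK

The small blue bucket liner has been put away inside the large white one. Slide the small one out through the large one's open end, then slide each liner into the rack row that already holds a liner of its own size, all the way in past the mouth and square with the row. Keep both liners on the bench all the time, sliding rather than lifting them, and leave the liners already in the rows, the glass window and the grey coupling where they are.

Things in the scene. Friction and masses are not known exactly. Their poses are not given: they have to be found in the camera images.
- small_c (a point): The liner to take out: blue trough 120 mm long (y), 88 wide (x), 40 high; four walls 5 thick, floor 5, open on top; inside 78 x 110. Origin: middle of length and width, 20 mm over its underside; z up. About 0.16 kg. It starts on the large liner's floor (5 mm up), its +y the same way, some 6 mm of play each side.
- large_c (a point): The outer liner: white trough 144 mm long (y), 112 wide (x), 40 high; walls 6, floor 5 thick; wall at its -y end, open at its +y end and on top; 100 wide inside. Origin: middle of length and width, 20 mm over its underside; z up. About 0.3 kg; friction on the bench holds it while the small one is drawn straight out along its y.
- stock_small_c (a point): The small liner already at the far end of one of the rows (which row varies): blue trough 120 mm long (y), 88 wide (x), 40 high; four walls 5 thick, floor 5, open on top; inside 78 x 110. Origin: middle of length and width, 20 mm over its underside; z up.
- stock_large_c (a point): The large liner already at the far end of the other row: white trough 144 mm long (y), 112 wide (x), 40 high; walls 6, floor 5 thick; wall at its -y end, open at its +y end and on top; 100 wide inside. Origin: middle of length and width, 20 mm over its underside; z up.
- rack: Fixed rack: 3 rails 8 mm thick, 22 high, 360 long along its y make 2 rows, each 140 wide, floored by the bench. Origin on the bench at the middle rail's mouth end; +y leads into the rows; row centre lines at x = -74 and +74 mm, mouths (yellow lines) at y = 0. The first 195 mm of each row are free. The mouths face the nest's open end, some 100 mm of bare bench between.
- window: Bystander: frosted glass sight window in a steel ring, 100 mm across, 14 mm high, origin under its centre.
- coupling: Bystander: grey resin drive coupling, 76 mm across, 52 mm high, origin under its centre.
Things that resemble listed ones, but are neither listed nor needed, are in the scene too. Leave any red look-alike of the part that bears small_c alone. What is shaped like the part that bears large_c but brown is not meant.

How it is judged:
By the outcome, as a careful person would: the job done as asked, in the order asked, and still so for the second after the job is handed in, with the robot touching nothing.
It also fails if it takes over 72 s, if anything falls off the work surface, if the arm or the gripper's body presses on something with over 40 N, if the wrist force passes 120 N, or if a joint passes its speed limit or range.

## Working session

There is one attempt and no reset: what is moved stays moved. The work goes in short steps, each a Python script; the robot and the scene stay as the last script left them, time stands still between calls to the robot, and variables do not carry over. Pictures are saved under pics/ and viewed, at most 10 in all, crops included, and the job is handed in when it is done.

```bash
mkdir -p pics
cat > h.py <<'E'
import numpy as np, cv2
from bench import env, kinematics, monitor, eyes, job
def grab(n,save=None):
    f=eyes.grab_frame(n)
    if save: cv2.imwrite(f'pics/{save}.png',f['frame'][:,:,::-1])
    return f
def ray(f,uv):
    K=f['mtx'];p=cv2.undistortPoints(np.array(uv,float).reshape(-1,1,2),K,np.array([f['k1'],0,0,0,0.])).reshape(-1,2)
    R=f['view'][:3,:3];t=f['view'][:3,3]
    return -R.T@t,np.c_[p,np.ones(len(p))]@R
def plane(f,uv,z):
    c,d=ray(f,uv);return c+d*((z-c[2])/d[:,2])[:,None]
def proj(f,P):
    P=np.atleast_2d(np.array(P,float));R=f['view'][:3,:3];t=f['view'][:3,3]
    return cv2.projectPoints(P,cv2.Rodrigues(R)[0],t,f['mtx'],np.array([f['k1'],0,0,0,0.]))[0].reshape(-1,2)
def tri(f1,u1,f2,u2):
    c1,d1=ray(f1,u1);c2,d2=ray(f2,u2);d1=d1[0];d2=d2[0]
    s=np.linalg.lstsq(np.c_[d1,-d2],c2-c1,rcond=None)[0]
    a=c1+s[0]*d1;b=c2+s[1]*d2;return (a+b)/2,np.linalg.norm(a-b)
E
python3 - <<'E'
from h import *
for n in('top','side'):
    f=grab(n,n+'0');print(n,-f['view'][:3,:3].T@f['view'][:3,3],f['mtx'][0,0],f['k1'])
    import pickle;pickle.dump(f,open(n+'0.pkl','wb'))
print(env.hold_point_z,monitor.sense())
E
```

```text
top [ 0.46832169 -0.02398523  0.88474523] 372.2968258123114 -0.08002211725752723
side [ 0.51726279 -0.70788821  0.84464009] 447.29832082518334 -0.10305903322447689
0.0187 {'clock': 0.1, 'joints': array([-1.36739993e+00,  3.13427434e-01,  1.49832957e+00,  3.21063402e-05,
        1.33102011e+00, -2.23372688e-01]), 'qvel': array([-0.00150118, -0.00162215, -0.00114575,  0.00042025,  0.00067101,
        0.00019958]), 'joint_efforts': array([ 2.63318318e-03, -4.12899041e+01, -2.60144806e+01, -1.60466516e-04,
        3.07041380e-03,  1.12158457e-05]), 'position': array([ 0.21727802, -0.47768622,  0.2307871 ]), 'ee_rot': array([ 9.77320411e-01,  2.11765114e-01,  2.15060805e-05, -5.92047771e-04]), 'contact_force': array([-0.69232877, -0.22975969,  0.2944486 ]), 'ft_torque': array([ 0.00261337, -0.00668094, -0.01219323]), 'gripper_force': 0.0, 'finger_gap': 0.9977073353103478}
```

View pics/top0.png

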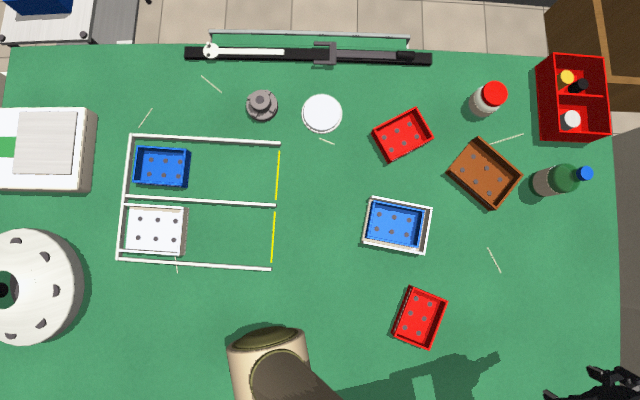

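View pics/side0.png

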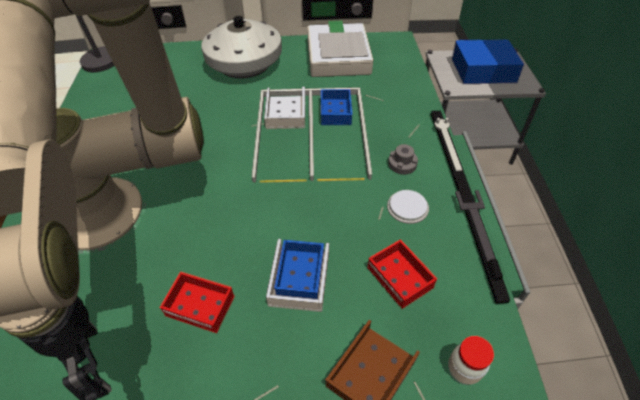

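Top view: the only nest (blue in white) is at (397,226). Its look-alikes are red troughs at (403,134) and (419,318) and a brown one at (484,173), which the description excludes by colour. The stock liners are blue (160,167) and white (155,230), and the yellow mouths are at x≈275. In the side view the nest is at (300,272), with its white wall at the near end, away from the rack. Next I'll confirm that in a crop and measure.

```bash
cat > meas.py <<'E'
from h import *
import sys
def masks(f):
    h=cv2.cvtColor(f['frame'],cv2.COLOR_RGB2HSV)
    return dict(blue=cv2.inRange(h,(100,110,50),(130,255,255)),white=cv2.inRange(h,(0,0,120),(179,60,255)),yellow=cv2.inRange(h,(22,110,110),(35,255,255)))
def comps(m,box,amin):
    x0,y0,x1,y1=box;k=np.zeros_like(m);k[y0:y1,x0:x1]=m[y0:y1,x0:x1]
    return [c for c in cv2.findContours(k,cv2.RETR_EXTERNAL,cv2.CHAIN_APPROX_NONE)[0] if cv2.contourArea(c)>=amin]
def quad(c):
    h=cv2.convexHull(c)
    return cv2.approxPolyN(h,4,ensure_convex=True).reshape(4,2).astype(float)
E
python3 - <<'E'
from meas import *
import pickle
np.set_printoptions(precision=4,suppress=True)
T=pickle.load(open('top0.pkl','rb'));S=pickle.load(open('side0.pkl','rb'))
for nm,f,bx in(('top',T,dict(nest=(345,180,450,270),sb=(128,140,196,194),sw=(121,202,190,260),row=(100,120,300,280))),('side',S,dict(nest=(255,230,340,320),sb=(316,86,356,128),sw=(262,88,308,132),row=(240,80,380,190)))):
    m=masks(f)
    for k,col,z in(('nest','blue',.045),('nest','white',.04),('sb','blue',.04),('sw','white',.04),('row','yellow',0)):
        for c in comps(m[col],bx[k],8 if col=='yellow' else 300):
            q=quad(c);P=plane(f,q,z)
            print(nm,k,col,cv2.contourArea(c),q.round(0).tolist(),'\n',P[:,:2].tolist() if 0 else P[:,:2].round(4).tolist(),'sides',np.linalg.norm(P-np.roll(P,1,0),axis=1).round(4))
a=cv2.resize(T['frame'][180:270,340:450],None,fx=5,fy=5,interpolation=2)
b=cv2.resize(S['frame'][225:320,255:345],None,fx=5,fy=5,interpolation=2)[:450,:250*1]
b=cv2.resize(S['frame'][230:320,264:334],None,fx=3.5,fy=5,interpolation=2)
cv2.imwrite('pics/crop1.png',np.hstack([a,b])[:,:,::-1])
E
```

```text
top nest blue 2000.0 [[424.0, 210.0], [418.0, 248.0], [364.0, 237.0], [372.0, 199.0]] 
 [[0.5331, -0.274], [0.4466, -0.2597], [0.4693, -0.1365], [0.5557, -0.154]] sides [0.1221 0.0877 0.1253 0.0882]
top nest white 3099.5 [[433.0, 207.0], [425.0, 255.0], [360.0, 242.0], [369.0, 194.0]] 
 [[0.5408, -0.2967], [0.4308, -0.2773], [0.4579, -0.1282], [0.5676, -0.1478]] sides [0.1512 0.1117 0.1515 0.1115]
top sb blue 2050.5 [[191.0, 148.0], [187.0, 187.0], [131.0, 183.0], [136.0, 145.0]] 
 [[0.6661, 0.2666], [0.5745, 0.2703], [0.5811, 0.4034], [0.6713, 0.3986]] sides [0.1321 0.0916 0.1332 0.0903]
top sw white 2929.5 [[189.0, 206.0], [184.0, 260.0], [121.0, 251.0], [121.0, 202.0]] 
 [[0.5309, 0.2632], [0.4085, 0.2683], [0.4241, 0.4162], [0.5364, 0.424]] sides [0.1609 0.1225 0.1487 0.1125]
top row yellow 35.5 [[275.0, 212.0], [271.0, 270.0], [271.0, 247.0], [273.0, 212.0]] 
 [[0.5242, 0.0701], [0.3877, 0.0752], [0.4414, 0.0769], [0.5241, 0.0748]] sides [0.0048 0.1366 0.0537 0.0828]
top row yellow 37.5 [[276.0, 199.0], [275.0, 199.0], [278.0, 152.0], [280.0, 150.0]] 
 [[0.5553, 0.0687], [0.5553
[... 562 characters left out ...]
90.0]] 
 [[0.6718, 0.3921], [0.6629, 0.2358], [0.5749, 0.2422], [0.5793, 0.399]] sides [0.0928 0.1566 0.0882 0.1568]
side sw white 1492.0 [[307.0, 88.0], [304.0, 127.0], [266.0, 128.0], [259.0, 88.0]] 
 [[0.5439, 0.4119], [0.5277, 0.2331], [0.4235, 0.2371], [0.399, 0.4241]] sides [0.1454 0.1795 0.1043 0.1886]
side row yellow 40.0 [[308.0, 181.0], [261.0, 181.0], [264.0, 180.0], [302.0, 179.0]] 
 [[0.5299, 0.0684], [0.4092, 0.0771], [0.4169, 0.08], [0.5148, 0.0765]] sides [0.0171 0.121  0.0082 0.098 ]
side row yellow 42.0 [[384.0, 178.0], [342.0, 180.0], [296.0, 180.0], [340.0, 178.0]] 
 [[0.7257, 0.065], [0.6171, 0.0656], [0.4993, 0.0741], [0.6126, 0.073]] sides [0.1134 0.1087 0.1181 0.1134]
```

View pics/crop1.png

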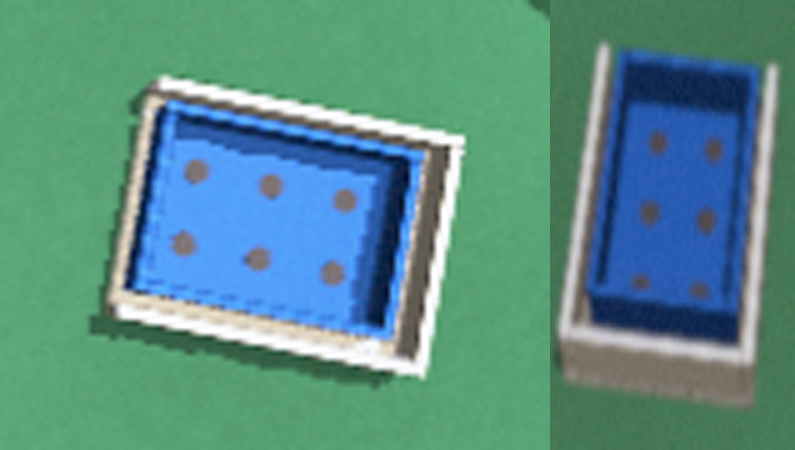

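The crop shows the blue liner inside the white one. The white liner's wall is on the right (crop x≈440) and its open end on the left, facing the rack, so this is the right nest. Next I'll measure the rack rails and check heights by triangulation.

Run:
```python
from meas import *
import pickle
np.set_printoptions(precision=4,suppress=True)
T=pickle.load(open('top0.pkl','rb'));S=pickle.load(open('side0.pkl','rb'))
for a,b in(((364,237),(283,239)),((372,199),(324,243)),((369,194),(330,242)),((360,242),(277,238)),((433,207),(322,312)),((187,187),(321,124)),((280,143),(366,180))):print('tri',*tri(T,a,S,b))
mt=masks(T)['white'];ms=masks(S)['white']
for nm,lo,hi in(('top',137,146),('mid',198,209),('bot',262,272)):
    uv=[]
    for u in range(200,266):
        v=np.nonzero(mt[lo:hi,u])[0]
        if len(v): uv.append((u,lo+v.mean()))
    P=plane(T,uv,.02);p=np.polyfit(P[:,1],P[:,0],1);print('T',nm,len(uv),'x at mouth',np.polyval(p,.07),'slope',p[0],'res',np.std(P[:,0]-np.polyval(p,P[:,1])))
for nm,a,b in(('left',(253,177),(259,137)),('mid',(311,176),(311,135)),('right',(368,176),(363,135))):
    uv=[]
    for v in range(b[1],a[1]):
        c=int(a[0]+(b[0]-a[0])*(a[1]-v)/(a[1]-b[1]));u=np.nonzero(ms[v,c-7:c+8])[0]
        if len(u): uv.append((c-7+u.mean(),v))
    P=plane(S,uv,.02);p=np.polyfit(P[:,1],P[:,0],1);print('S',nm,len(uv),np.polyval(p,.07),p[0],np.std(P[:,0]-np.polyval(p,P[:,1])))
for f in(T,S):
    y=masks(f)['yellow'];y[:, :240]=0;y[280:]=0;y[:100]=0;y[:,400:]=0
    v,u=np.nonzero(y);P=plane(f,np.c_[u,v],0.);p=np.polyfit(P[:,0],P[:,1],1);print('mouth',len(u),p,np.polyval(p,[.46,.53,.6]))
```

```text
tri [ 0.4679 -0.1373  0.0405] 0.0028907173100770336
tri [ 0.5558 -0.1546  0.0413] 0.0007242526855946677
tri [ 0.5686 -0.1486  0.0349] 0.0007879950148399515
tri [ 0.4553 -0.1292  0.0342] 0.005053564080883766
tri [ 0.5419 -0.3046  0.0157] 0.0020036926590451176
tri [0.578  0.2819 0.0065] 0.0013831207552465234
tri [0.6852 0.063  0.0004] 0.01334545079480258
T top 66 x at mouth 0.6884135053177638 slope 0.0411921041951624 res 0.0006289414641263276
T mid 66 x at mouth 0.5401063939845858 slope 0.04091272555779086 res 0.0003338581197980754
T bot 66 x at mouth 0.39217108185580485 slope 0.03719773920252504 res 0.0003653852171628789
S left 40 0.3905589523887183 0.037468158773300696 0.0006971469675097581
S mid 41 0.5394393215927876 0.0503501875589594 0.0002050464059866565
S right 40 0.6883010239518373 0.04274526716945477 0.0007089391341762298
mouth 174 [-0.0399  0.0925] [0.0741 0.0713 0.0685]
mouth 174 [-0.0397  0.0935] [0.0753 0.0725 0.0697]
```

Rack: rails are 148 mm apart as stated. Its origin is about (0.540, 0.0715), yawed −2.3°, with the blue row at +74 and the white row at −74. The nest is yawed −10.4° and its rim measures about 0.041 high (0.045 expected), within pixel error. Now I'll draw the small liner out with shut fingers hooked behind its front wall.

```bash
cat >> meas.py <<'E'
from scipy.spatial.transform import Rotation as Ro
def q(deg,flip=False):
    a=np.radians(deg+(180 if flip else 0));return np.array([np.cos(a/2),np.sin(a/2),0,0])
def ax(deg):
    a=np.radians(deg);return np.array([np.cos(a),np.sin(a)]),np.array([-np.sin(a),np.cos(a)])
RO=np.array([.5400,.0715]);RY=-2.33
def st(t=''):
    s=monitor.sense();print(t,'clk %.2f'%s['clock'],s['position'].round(4),'F',s['contact_force'].round(1),'gap %.3f gf %.1f'%(s['finger_gap'],s['gripper_force']))
E
python3 - <<'E'
from meas import *
import pickle
ex,ey=ax(-10.4);c=np.array([.5017,-.204])
p=c+.022*ey
for fl in(0,1): print(fl,kinematics.ik([*p,.12],q(-10.4,fl)),kinematics.ik([*(p+.14*ey),.022],q(-2.3,fl)))
env.close_gripper(40)
env.reach([*p,.12],q(-10.4));st('above')
print(env.movel([*p,.022],velocity=.1,guard=12));st('down')
e=c+(.145+.055-.012)*ey
print(env.movel([*e,.022],velocity=.08,guard=25));st('out')
for n in('top','side'):
    f=grab(n,n+'1');pickle.dump(f,open(n+'1.pkl','wb'))
E
```

```text
0 [-5.64191849e-01  4.52591479e-01  1.60587615e+00 -4.44089210e-16
  1.08312502e+00  1.18811872e+00] [-3.03963806e-01  5.89642483e-01  1.69154194e+00 -4.44089210e-16
  8.60408226e-01  1.30697509e+00]
1 [-5.64191849e-01  4.52591479e-01  1.60587615e+00 -4.44089210e-16
  1.08312502e+00 -1.95347393e+00] [-3.03963806e-01  5.89642483e-01  1.69154194e+00 -4.44089210e-16
  8.60408226e-01 -1.83461756e+00]
above clk 2.44 [ 0.5056 -0.1831  0.1203] F [-0.4  0.1  0.3] gap -0.002 gf 0.0
False
down clk 3.58 [ 0.506  -0.1826  0.0226] F [-0.1  0.1 -0.7] gap -0.001 gf 0.0
False
out clk 5.80 [ 0.5356 -0.0193  0.022 ] F [ 0.7  0.1 -0.8] gap 0.003 gf 0.0
```

View pics/side1.png

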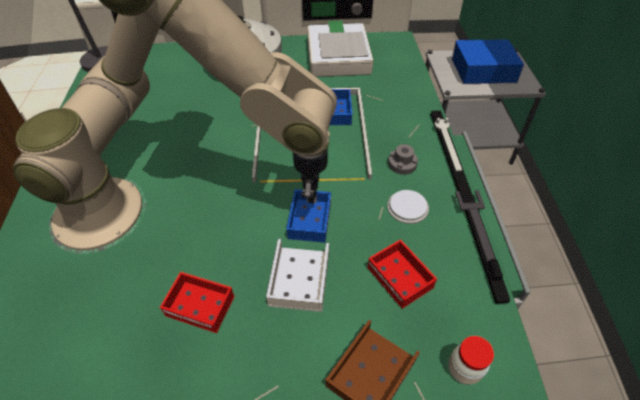

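The side view shows the small liner at (309,215), fully out on the bench with a gap to the white one, which stayed at (300,275). I'll raise the arm, measure the small liner and grip its rear wall.

Run:
```python
from meas import *
import pickle
np.set_printoptions(precision=4,suppress=True)
p=monitor.sense()['position']
ex,ey=ax(-8)
env.movel([p[0]-.008*ey[0],p[1]-.008*ey[1],p[2]],velocity=.08)
env.movel([p[0],p[1]-.008,.11],velocity=.2)
env.release()
c=np.array([.530,-.06]);env.reach([.50,-.2,.2],q(-10.4))
for n,bx in(('top',(280,150,362,260)),('side',(270,150,350,250))):
    f=grab(n,n+'2');pickle.dump(f,open(n+'2.pkl','wb'));m=masks(f)
    for cc in comps(m['blue'],bx,200):
        Q=quad(cc);P=plane(f,Q,.04);print(n,cv2.contourArea(cc),Q.tolist(),P[:,:2].tolist(),np.linalg.norm(P-np.roll(P,1,0),axis=1))
st()
```

```text
top 1970.0 [[359.0, 197.0], [352.0, 235.0], [299.0, 225.0], [307.0, 186.0]] [[0.5602013574427284, -0.12487873200585081], [0.4733037775433173, -0.10987814469876758], [0.49343504661738535, 0.010576645154608232], [0.5828508332312365, -0.005376075774166371]] [0.1216 0.0882 0.1221 0.0908]
side 1517.0 [[332.0, 192.0], [324.0, 243.0], [286.0, 238.0], [302.0, 189.0]] [[0.5847914915414965, -0.008072261026331518], [0.5554612433384524, -0.15374288297842031], [0.47301529168106005, -0.1347894053897758], [0.5136554450661989, 0.006576328779570151]] [0.0726 0.1486 0.0846 0.1471]
 clk 8.43 [ 0.5001 -0.1985  0.1991] F [ 1.4 -0.4 -0.2] gap 0.997 gf 0.0
```

View pics/top2.png

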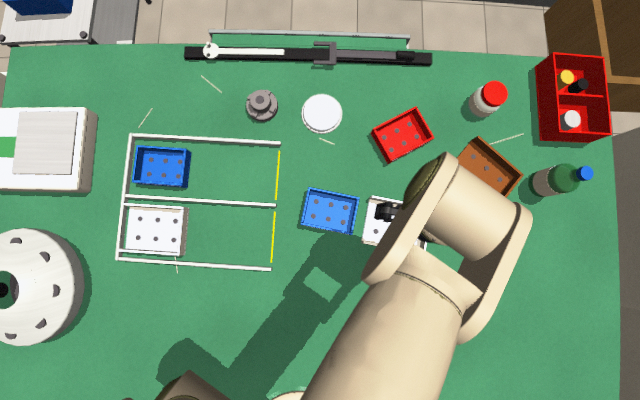

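The top view shows the small liner at (331,211), clear of the white one's open end (x≈365). Its centre is about (0.527, −0.057), yawed −10°, and its measured size fits (122 × 88). Now I'll grip the rear wall and slide it into the blue row.

```bash
cat >> meas.py <<'E'
def rk(x,y): 
    ex,ey=ax(RY);return RO+x*ex+y*ey
E
python3 - <<'E'
from meas import *
c=np.array([.5274,-.0574]);ex,ey=ax(-10.1);g=c-.0575*ey
env.reach([*g,.09],q(-10.1))
print(env.movel([*g,.013],velocity=.08,guard=12));st('down')
env.close_gripper(40);st('grip')
g1=rk(.074,-.080-.0575);g2=rk(.074,.105-.0575)
for g in(g1,g2): kinematics.ik([*g,.013],q(RY)) is None and print('noik')
print(env.movel([*g1,.013],velocity=.1,frame=q(RY),guard=25));st('wp')
print(env.movel([*g2,.013],velocity=.1,frame=q(RY),guard=25));st('in')
env.release();st('rel')
env.movel([*g2,.09],velocity=.15)
g3=np.array([.4855,-.2782]);env.reach([*g3+[-.02,.04],.2],q(-10.4))
import pickle
f=grab('top','top3');pickle.dump(f,open('top3.pkl','wb'));m=masks(f)
for cc in comps(m['blue'],(195,130,290,205),200):
    P=plane(f,quad(cc),.04);print(quad(cc).tolist(),P[:,:2].round(4).tolist(),[np.round(ax(RY)@(x[:2]-RO),4).tolist() for x in P])
s=grab('side','side3');pickle.dump(s,open('side3.pkl','wb'))
w=grab('wrist','wrist3');pickle.dump(w,open('wrist3.pkl','wb'));st()
E
```

```text
False
down clk 10.17 [ 0.5176 -0.1141  0.0135] F [-0.3  0.1  0.3] gap 0.999 gf 0.0
grip clk 10.88 [ 0.5174 -0.1141  0.0131] F [ 1.  -1.1  1.5] gap 0.050 gf 40.9
False
wp clk 12.04 [ 0.6088 -0.0686  0.0131] F [0.9 1.8 2.3] gap 0.049 gf 41.1
False
in clk 14.04 [0.6155 0.1175 0.0131] F [-0.9 -1.4  5.5] gap 0.048 gf 41.5
rel clk 14.80 [0.6159 0.1159 0.013 ] F [-0.7  0.4  0.1] gap 0.997 gf 0.0
[[259.0, 151.0], [256.0, 191.0], [201.0, 188.0], [205.0, 149.0]] [[0.662, 0.1076], [0.5687, 0.1108], [0.5729, 0.2377], [0.6643, 0.2336]] [[0.1205, 0.0411], [0.0271, 0.0404], [0.0261, 0.1674], [0.1176, 0.167]]
 clk 17.10 [ 0.4659 -0.2375  0.1997] F [-0.3  0.8  0.1] gap 0.998 gf 0.0
```

View pics/side3.png

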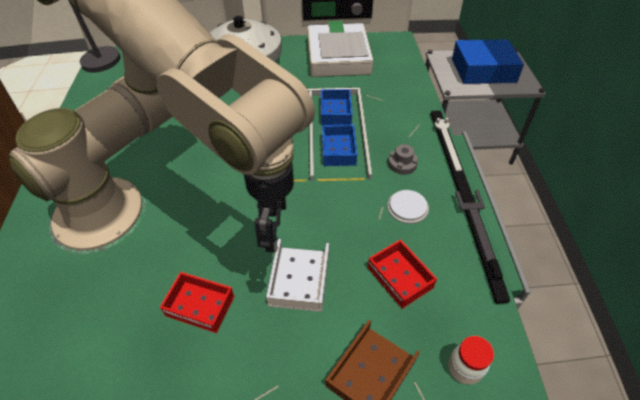

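View pics/wrist3.png

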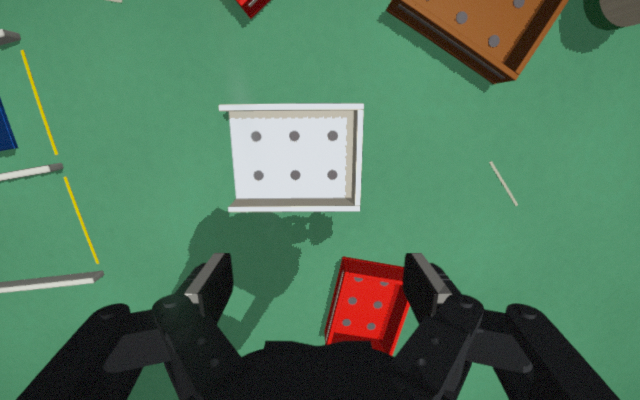

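In the side view the small liner lies in the blue row at (338,145), square and clear of the stock. In the wrist view the white liner's rim corners are (220,107), (363,105), (360,210) and (229,209), with the rear wall on the right. Next I'll compute its pose and slide it.

Run:
```python
from meas import *
import pickle
np.set_printoptions(precision=4,suppress=True)
w=pickle.load(open('wrist3.pkl','rb'));T=pickle.load(open('top3.pkl','rb'));S=pickle.load(open('side3.pkl','rb'))
c=max(comps(masks(w)['white'],(200,90,380,220),2000),key=cv2.contourArea)
Q=quad(c);P=plane(w,Q,.04);print(Q.tolist(),P[:,:2],np.linalg.norm(P-np.roll(P,1,0),axis=1))
print('tri',tri(w,(363,105),S,(323,306)),tri(w,(221,106),S,(328,248)))
# top view estimate from start (unmoved?) : project P into the top/side picture
print(proj(T,P),proj(S,P))
i=np.argsort(P[:,1]);r=P[i[:2],:2];fr=P[i[2:],:2];d=fr.mean(0)-r.mean(0);print('rear',r.mean(0),'yaw',-np.degrees(np.arctan2(d[0],d[1])), 'rear-edge yaw',np.degrees(np.arctan(np.diff(r[r[:,0].argsort()],axis=0)[0][1]/np.ptp(r[:,0]))))
```

```text
[[364.0, 103.0], [360.0, 211.0], [228.0, 213.0], [217.0, 103.0]] [[ 0.5396 -0.2968]
 [ 0.4294 -0.2773]
 [ 0.453  -0.1349]
 [ 0.5661 -0.1542]] [0.1451 0.1119 0.1443 0.1147]
tri (array([ 0.5407, -0.2976,  0.0279]), np.float64(0.005515159294002249)) (array([ 0.5648, -0.1491,  0.0128]), np.float64(0.0001646635232743223))
[[433.0841 207.5427]
 [424.9694 255.6323]
 [362.9123 244.209 ]
 [371.7648 194.7308]] [[321.0168 302.9515]
 [265.4031 297.2633]
 [276.9093 238.5424]
 [328.8859 242.8996]]
rear [ 0.4845 -0.287 ] yaw -9.974358627955239 rear-edge yaw -10.081465255321211
```

The rim projected at z=0.04 matches the top-view and side-view corners within about 3 px, so the height and pose hold. The measured size is 145 × 112. Now I'll slide the large liner in.

Run:
```python
from meas import *
import pickle
np.set_printoptions(precision=4,suppress=True)
ex,ey=ax(-10.0);g=np.array([.4845,-.287])+.003*ey
g1=rk(-.074,-.095-.069);g2=rk(-.074,.102-.069)
for gg in(g1,g2): print(kinematics.ik([*gg,.013],q(RY)) is None)
env.reach([*g,.09],q(-10.))
print(env.movel([*g,.013],velocity=.08,guard=12));st('down')
env.close_gripper(50);st('grip')
print(env.movel([*g1,.013],velocity=.09,frame=q(RY),guard=25));st('wp')
print(env.movel([*g2,.013],velocity=.1,frame=q(RY),guard=25));st('in')
env.release();env.movel([*g2,.09],velocity=.15)
env.reach([.42,-.26,.25],q(-10.));st()
f=grab('top','top4');grab('side','side4');m=masks(f)
for cc in comps(m['white'],(192,207,268,262),500):
    P=plane(f,quad(cc),.04);print(quad(cc).tolist(),[np.round(ax(RY)@(x[:2]-RO),4).tolist() for x in P])
```

```text
False
False
False
down clk 18.76 [ 0.4853 -0.2843  0.0135] F [ 0.4 -0.7 -0.1] gap 1.004 gf 0.0
grip clk 19.46 [ 0.4851 -0.2841  0.0131] F [-0.8  0.2  2.1] gap 0.058 gf 49.5
False
wp clk 21.79 [ 0.4595 -0.0889  0.0131] F [ 1.  -2.6  6.2] gap 0.058 gf 50.2
False
in clk 23.91 [0.4669 0.1078 0.0131] F [-0.1 -3.2  7.5] gap 0.061 gf 50.4
 clk 26.82 [ 0.4202 -0.2592  0.2494] F [-0.1  0.1 -0.6] gap 1.000 gf 0.0
[[261.0, 210.0], [257.0, 260.0], [192.0, 256.0], [196.0, 206.0]] [[-0.0155, 0.0257], [-0.1283, 0.0262], [-0.1292, 0.1738], [-0.0159, 0.175]]
```

View pics/top4.png

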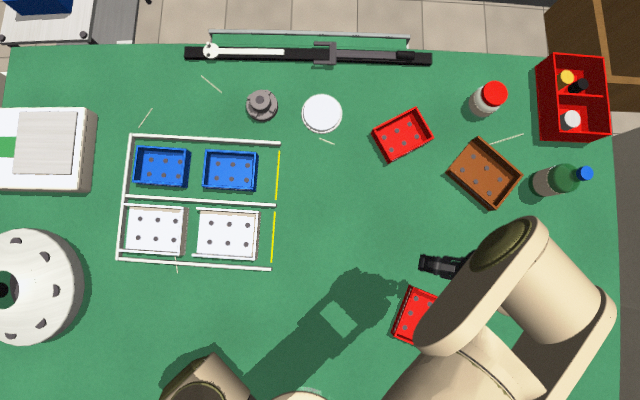

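View pics/side4.png

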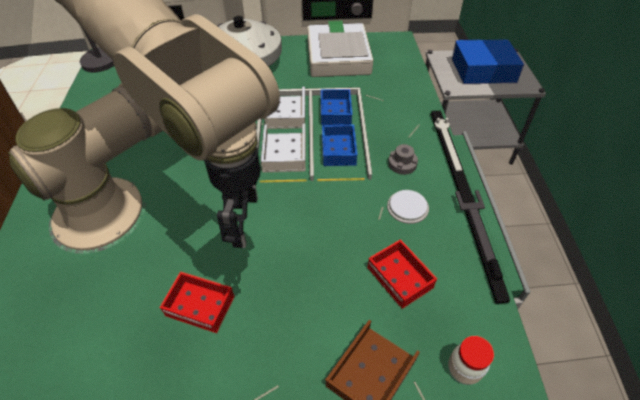

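Both liners are past the mouths and square: blue at (230,170) and white at (227,234) in the top view. The stock liners, window and coupling haven't moved, and the arm is clear.

```bash
python3 -c "
from h import *
print(job.hand_in())"
```

```text
the job is handed in; nothing more can be done
None
```

The job is handed in after about 27 s: the small blue liner was slid out and each liner now sits square in its own row, about 25–40 mm past the mouth, with everything else where it was.

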